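# Unlock the plate shaker's spring clamp and hold it open at the load line

### The job

I want to lift the culture plate off the shaker. Draw the lock pin out of the clamp slide and hang it by its collar, upright, in the open notch on the edge of the platform; then pull the clamp's bow handle out against its springs until the outer edge of the jaw meets the engraved load line, without running it on to the end stop, and keep it there: finish while still holding the handle. Leave the plate where it sits and do not disturb the other things on the bench.

Things in the scene. Friction and masses are not known exactly. Their poses are not given: they have to be found in the camera images.
- shaker: Plate shaker fixed to the bench: grey housing 250 (x) x 216 (y) x 66 high, aluminium platform 150 x 200, upper face at z = 100. Origin: centre of its underside. Along y on it: fence (+y), plate, steel jaw (124 wide, 17 high), then a flat slide 56 wide, 8 thick, to the handle at -y. Beside the slide, y -61 to -98: guides (x 24 to 37, top z 115), spring barrels (x 49 to 67, top z 119).
- travel (a joint): Opening of the clamp (jaw, slide and handle together) in m: 0 = shut on the plate, grows as the handle is pulled along the shaker's -y axis, end stop at 0.042. Springs pull it shut: 6 N at 0, 300 N/m more as it opens, so about 13 N at the load line (0.024); it shuts as soon as it is let go. The pin in its bore locks it.
- clamp: The moving clamp: jaw, slide and, on the slide's outer (-y) end, a dark steel bow handle: two posts and a level bar 12 thick, straight for 64 mm along the shaker's x axis, centre line 42 above the slide's top (z = 150). Origin and axes: the shaker's when shut. Free space all round the bar; grip it from above with the fingers on its +y and -y sides.
- handle_bar (a point): Middle of the handle's bar, on its centre line, 150 above the bench; at the shaker's x = 0, y = -120 with the clamp shut.
- jaw_edge (a point): Point on the outer (-y) lower edge of the jaw, 52 to the shaker's +x side of the slide's middle; moves with the slide.
- load_line (a point): Point on the engraved load line: a thin dark line across the platform on both sides of the slide, parallel to the shaker's x axis, 24 mm out from the jaw's outer edge when the clamp is shut. With jaw_edge on it the clamp is open 0.024.
- pin: Loose steel lock pin, 85 g, upright in its bore (shaker's x 0, y -50) at the start: shank 9 thick, 32 long; above it a round collar 22 wide, 4 thick; above that a ribbed round grip 16 thick, 36 long. Origin: centre of the collar's underside, which rests on the slide (z = 108); z up. Bore 11 wide: lift 32 or more. Nearest things: jaw 35 away at +y, handle 70 at -y.
- pin_tip (a point): Lower end of the pin's shank.
- notch (a point): Middle of the parking notch, on the top of its lug (z = 108); axes as the shaker's. The lug, 8 thick, sticks out of the platform's +x edge. The notch is a slot along x, 13 wide, open to +x, above and below: closed end 9 to the -x side of this point, straight to 9 on the +x side, then a flared mouth. The shank goes in from +x or above; the collar rests on the lug. Housing 42 below.
- plate: Clear 24-well culture plate, 128 x 86 x 20, loose between the fence and the jaw on the platform. Origin: centre of its underside. To be left in place.
- tube_rack: Blue rack of eight capped 50 ml tubes, 158 x 84 x 114, on the bench. Origin: centre of its underside. To be left alone.
- bottle: Media bottle with a screw cap, 70 diameter, 138 high, on the bench. Origin: centre of its underside. To be left alone.
- pipette: Hand pipette lying on the bench, 245 long, 28 high. Origin: on the bench below its thick body, x axis towards its tip. To be left alone.

How it is judged:
By the outcome, as a careful person would: the job done as asked, in the order asked, and still so for the second after the job is handed in, while the arm keeps its last pose, push and grip.
It also fails if it takes over 50 s, if anything falls off the work surface, if the arm or the gripper's body presses on something with over 40 N, if the wrist force passes 120 N, or if a joint passes its speed limit or range.

### The arm

A 6-joint arm with a two-finger parallel gripper is mounted at the origin on the work surface. World frame = base frame: x ahead of the robot, y to its left, z up, the work surface at z = 0. Lengths are in m, angles in degrees, forces in N, time in s.
With the tool pointing down it reaches from about 0.3 to 0.825 m from the base axis. Payload 5.4 kg.
Tool frame: the origin (TCP) lies on the centre line of the jaws, within the pads' length; the fingertips stand 22 mm ahead of it and the grasp point (between the pads) lies 3 mm ahead of it; x points along the fingers, z is the direction in which the jaws open and shut, and the axes are right-handed (so a half turn about x gives the same grasp; the last joint's range is limited). The gripper opens to 92 mm and grips with 3 to 60 N. Pads are 20 mm wide; open, the fingers measure 128 mm over their backs; the gripper's body (75 mm by 189 mm) begins 69 mm behind the grasp point.
Start: joints at [-12.038, 9.076, 91.501, -0, 79.423, -12.038], TCP at [0.575, -0, 0.237] pointing down, gripper open.
Joint ranges: [-166.64, 166.64], [-54.1, 131.32], [10.49, 154.53], [-73.88, 253.88], [9.74, 151.15], [-171.62, 171.62]. Speed limits (degrees/s): [147.25, 147.25, 180, 180, 180, 180].

### API

Orientations are given as [roll, pitch, yaw] about the fixed x, y, z axes, in that order (R = Rz(yaw) Ry(pitch) Rx(roll)).
In Python, from rig import env gives the robot as it stands.
- The arm moves only by the shell command python3 -m crank 'ROWS' [FORCE]. ROWS is text: rows parted by semicolons, each of 7 numbers parted by spaces: the shift along the tool's x, y, z in cm, then the turn, a rotation vector about the tool's x, y, z in rad, then the finger opening in cm, from 0 to 9.19. In form: tx ty tz rx ry rz grip; .... A call has 1 to 8 rows; each row is the pose to reach, as a shift and turn from the pose commanded when the call began, along the tool's axes at that moment; what a row does not reach only later rows make up. A row lasts 1/8 s, in which the tool goes at most 62.5 mm and 10.7 degrees, less where a joint would pass 70% of its speed; a pose out of reach is approached as far as the arm can. A call with a gripper value outside its range is refused whole. The fingers move at their own pace and stop on an object; FORCE is the grip in N (left out, the last holds). Time passes only in rows, so rows that repeat a pose let the fingers close. It gives the time, the measured TCP pose, the force and the opening at its end, in the units of the state.
- env.state(): the state, without advancing time (a new reading comes with each control period).
- env.snapshot(name): name is "scene" or "side" or "wrist"; returns a dict with "pixels" (400x640x3 uint8, red, green, blue), "z_map" (400x640 float32, m along the optical axis (not along the pixel's ray), 0 where there is no reading), "K" (3x3 intrinsics, pixels), "R" (3x3) and "t" (3): a world point X has camera coordinates R X + t; the wrist camera has in their place "mount" (4x4, takes a point from camera to tool coordinates, whose origin is the TCP and whose axes are the tool frame's). Camera axes: x right, y down, z forward; pixel columns grow to the right and rows downward; lengths in m; the calibration is good to about 2 mm. A picture is of the moment at which its call begins: read the wrist's pose just before it.
- env.job_done(): hands the job in, once; it reports no verdict.
The state is a dict: "clock": time; "qpos": joint angles; "qvel": joint speeds; "effort": joint torques, N m; "eef_pos": TCP position; "tool_rot": TCP orientation; "wrist_force": force on the tool from outside, world axes, zero at the start; "moment": the same for the moment, N m; "gripper_width": finger opening in m.
Only numpy, scipy, OpenCV 4.12 (cv2) and the standard library are available. Lean on these libraries where they do the work, as an engineer would, in place of code of your own. Each camera call takes 0.05 s, during which the arm holds its last target.

## Working session

There is one attempt and no reset: what is moved stays moved. The work goes in short steps, Python scripts to look and compute and a shell command to move; the robot and the scene stay as the last step left them, time stands still between calls to the robot, and variables do not carry over. Pictures are saved under pics/ and viewed, and the job is handed in when it is done.

```bash
ls; mkdir -p pics; python3 - <<'E'
from rig import env
import cv2,numpy as np
s=env.state();print(s)
for n in("scene","side","wrist"):
    d=env.snapshot(n)
    cv2.imwrite(f"pics/{n}0.png",d["pixels"][:,:,::-1])
    np.savez(f"pics/{n}0.npz",**d)
    print(n,d["K"].tolist(),{k:np.round(d[k],4).tolist() for k in d if k in("R","t","mount")})
E
```

```text
pics
{'clock': 0.0, 'qpos': array([-1.20385084e+01,  9.11232010e+00,  9.15735583e+01, -1.84289319e-03,
        7.94230316e+01, -1.20382641e+01]), 'qvel': array([-0.10345647,  0.01368053, -0.01947683, -0.15228982,  0.00484271,
        0.04245835]), 'effort': array([ 4.79022274e-04, -3.85570908e+01, -3.22103977e+01,  7.00944406e-02,
        3.78346047e-02, -1.56143192e-04]), 'eef_pos': array([5.74399067e-01, 9.06335511e-05, 2.35610025e-01]), 'tool_rot': array([168.91435241,  89.891075  , 168.91444811]), 'wrist_force': array([-0.19270073, -0.47079305, -0.26844802]), 'moment': array([ 0.01454591, -0.01725399, -0.01061474]), 'gripper_width': 0.0918769977721291}
scene [[407.8481914268309, 0.0, 316.2562513639523], [0.0, 407.8481914268309, 192.13246315681963], [0.0, 0.0, 1.0]] {'R': [[-0.3212, 0.9469, -0.0113], [0.6178, 0.2005, -0.7604], [-0.7178, -0.2512, -0.6494]], 't': [0.1638, -0.265, 1.5777]}
side [[450.79030536114703, 0.0, 310.8694064463204], [0.0, 450.79030536114703, 198.01623167235405], [0.0, 0.0, 1.0]] {'R': [[0.8828, -0.4697, -0.0102], [-0.3526, -0.6481, -0.675], [0.3105, 0.5995, -0.7377]], 't': [-0.4616, 0.3016, 1.2504]}
wrist [[288.96498377214175, 0.0, 318.8367570637794], [0.0, 288.96498377214175, 199.825684638064], [0.0, 0.0, 1.0]] {'mount': [[-0.0003, -0.2813, 0.9596, -0.1481], [0.0005, -0.9596, -0.2813, 0.0777], [1.0, 0.0004, 0.0005, -0.0003], [0.0, 0.0, 0.0, 1.0]]}
```

View pics/scene0.png

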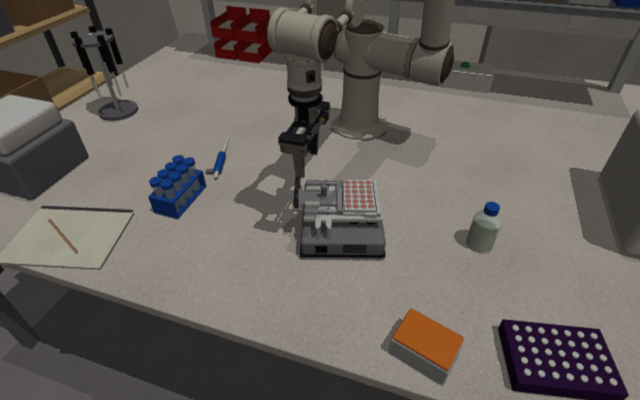

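View pics/side0.png

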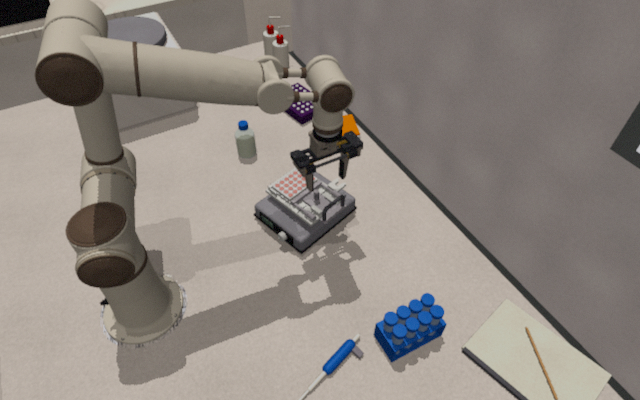

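View pics/wrist0.png

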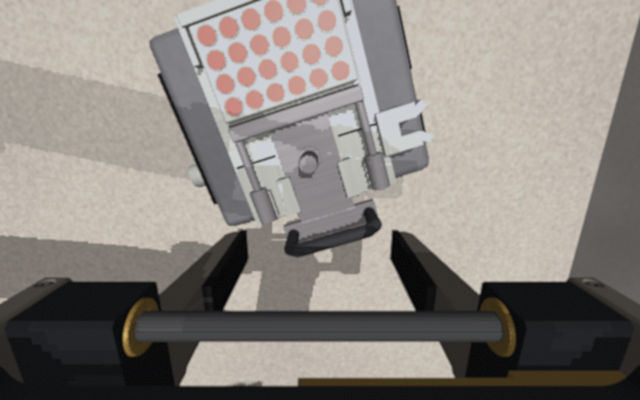

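The wrist view shows the pin at about (309,163), the bow handle at (333,240) and the notch lug at (405,125). I'll turn these into world points.

```bash
cat > h.py <<'E'
import numpy as np,cv2
from rig import env
from scipy.spatial.transform import Rotation as Ro
def tool(s):
    T=np.eye(4);T[:3,:3]=Ro.from_euler('xyz',s["tool_rot"],degrees=True).as_matrix();T[:3,3]=s["eef_pos"];return T
def cam(d,s=None):
    if "mount" in d: return tool(s)@d["mount"]
    T=np.eye(4);T[:3,:3]=d["R"].T;T[:3,3]=-d["R"].T@d["t"];return T
def cloud(d,C):
    v,u=np.mgrid[:400,:640];K=d["K"];z=d["z_map"]
    P=np.stack([(u-K[0,2])/K[0,0]*z,(v-K[1,2])/K[1,1]*z,z],-1)
    return P@C[:3,:3].T+C[:3,3]
def ray(d,C,u,v,h):
    K=d["K"];r=C[:3,:3]@np.array([(u-K[0,2])/K[0,0],(v-K[1,2])/K[1,1],1]);o=C[:3,3]
    return o+r*(h-o[2])/r[2]
def proj(d,C,X):
    p=C[:3,:3].T@(np.asarray(X)-C[:3,3]);K=d["K"];return K[0,0]*p[0]/p[2]+K[0,2],K[1,1]*p[1]/p[2]+K[1,2]
def snap(n,tag):
    s=env.state();d=env.snapshot(n);cv2.imwrite(f"pics/{tag}.png",d["pixels"][:,:,::-1]);return s,d,cam(d,s)
E
python3 - <<'E'
from h import *
s=env.state();print(tool(s).round(3))
d=dict(np.load("pics/wrist0.npz"));C=cam(d,s);P=cloud(d,C)
print("cam",C[:3,3])
Z=P[...,2]
for u,v in[(309,163),(309,158),(333,240),(333,236),(292,245),(375,215),(405,125),(390,110),(390,145),(300,190),(345,60)]:
    print(u,v,P[v,u].round(4))
im=d["pixels"][60:260,160:460,::-1];cv2.imwrite("pics/w0z.png",cv2.resize(im,None,fx=2.6,fy=2.6,interpolation=cv2.INTER_CUBIC))
# depth-based mask: handle top
m=((Z>.146)&(Z<.165)).astype(np.uint8);m[:,:230]=0;m[:,420:]=0;m[265:]=0
n,l,st,c=cv2.connectedComponentsWithStats(m)
for i in range(1,n):
    if st[i,4]>15:
        q=P[l==i];print(st[i],c[i].round(1),q.mean(0).round(4),q.min(0).round(4),q.max(0).round(4))
        print(cv2.minAreaRect((q[:,:2]*1000).astype(np.float32)))
E
```

```text
[[-0.001 -0.     1.     0.575]
 [ 0.     1.     0.     0.   ]
 [-1.     0.    -0.001  0.236]
 [ 0.     0.     0.     1.   ]]
cam [0.57443692 0.07775494 0.38397412]
309 163 [0.5662 0.0402 0.1487]
309 158 [0.5662 0.0444 0.1492]
333 240 [ 0.5864 -0.0249  0.1559]
333 236 [ 0.5865 -0.0222  0.1536]
292 245 [ 0.5505 -0.0327  0.1494]
375 215 [ 0.6257 -0.01    0.1337]
405 125 [0.6662 0.0678 0.0651]
390 110 [0.6392 0.0824 0.1075]
390 145 [0.6412 0.0509 0.108 ]
300 190 [0.5556 0.007  0.1081]
345 60 [0.5959 0.1218 0.1211]
[298 155  19  19 271] [307.4 163.7] [0.5648 0.0395 0.1479] [0.557  0.0315 0.1461] [0.5719 0.0466 0.1496]
((564.9024047851562, 39.465538024902344), (14.787841796875, 15.127313613891602), 69.87677764892578)
[ 284  220   96   37 1304] [332.7 239.4] [ 0.5861 -0.0254  0.1537] [ 0.5428 -0.0442  0.146 ] [ 0.6271 -0.0101  0.1574]
((585.18896484375, -27.331180572509766), (88.3356704711914, 12.273726463317871), 17.567190170288086)
```

View pics/w0z.png

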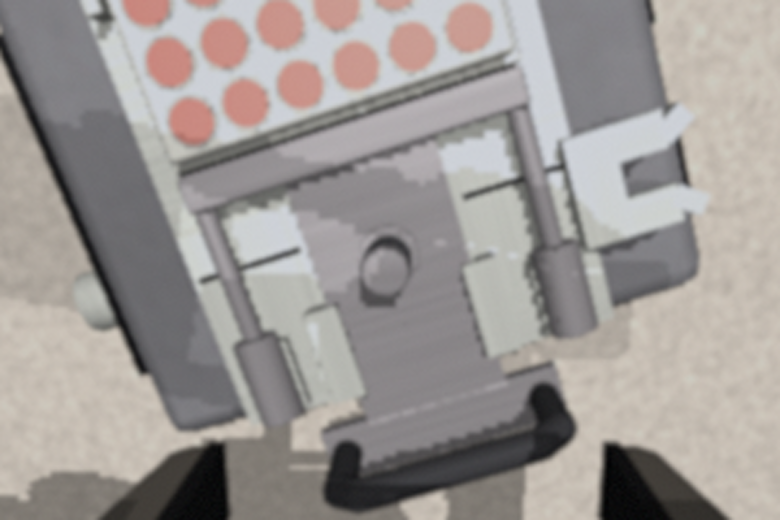

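Pin axis (0.565, 0.0395) and bar centre (0.585, -0.027) are 70 mm apart, as they should be, which puts the shaker yaw at about 17.4°. Next I'll measure the notch and check the yaw.

```bash
python3 - <<'E'
from h import *
s=env.state();d=dict(np.load("pics/wrist0.npz"));C=cam(d,s);P=cloud(d,C);Z=P[...,2]
th=np.radians(17.4);ex=np.array([np.cos(th),np.sin(th)]);ey=np.array([-np.sin(th),np.cos(th)])
pin=np.array([.5649,.0395]);O=pin+.05*ey
print("origin",O, "handle pred",O-.12*ey)
# notch lug mask: height .104-.112 right of x=370 px
m=((Z>.104)&(Z<.112)).astype(np.uint8);m[:,:368]=0
n,l,st,c=cv2.connectedComponentsWithStats(m)
i=1+np.argmax(st[1:,4]);q=P[l==i][:,:2]-O
print(st[i]);X=q@ex;Y=q@ey
print("lug x",np.percentile(X,[0,1,99,100]).round(4),"y",np.percentile(Y,[0,1,99,100]).round(4))
for x in np.arange(.07,.125,.003):
    k=abs(X-x)<.0015
    if k.sum()>2:
        y=np.sort(Y[k]);g=np.diff(y);j=g.argmax();print(round(x,3),y[[0,-1]].round(4),"gap",y[j].round(4),y[j+1].round(4))
for a,b in[((463,197),(520,181)),((203,280),(298,251)),((180,180),(520,70))]:
    p=[ray(d,C,160+u/2.6,60+v/2.6,.100)[:2]-O for u,v in(a,b)];dd=p[1]-p[0]
    print([ (round(float(q@ex),4),round(float(q@ey),4)) for q in p],np.degrees(np.arctan2(dd[1],dd[0])))
print(abs(np.linalg.norm(O)))
E
```

```text
origin [0.54994796 0.08721202] handle pred [ 0.58583286 -0.02729682]
[ 375   99   58   57 1701]
lug x [0.0694 0.0697 0.1138 0.1161] y [-0.0703 -0.0697 -0.0303 -0.0299]
0.07 [-0.0702 -0.0301] gap -0.0428 -0.042
0.073 [-0.0702 -0.0301] gap -0.0542 -0.0532
0.076 [-0.0696 -0.0301] gap -0.0629 -0.0622
0.079 [-0.07   -0.0302] gap -0.0694 -0.0687
0.082 [-0.07   -0.0302] gap -0.0685 -0.0677
0.085 [-0.0698 -0.0301] gap -0.0474 -0.0467
0.088 [-0.0701 -0.0301] gap -0.052 -0.051
0.091 [-0.0697 -0.0301] gap -0.0564 -0.0433
0.094 [-0.0701 -0.0301] gap -0.0565 -0.0434
0.097 [-0.0701 -0.0301] gap -0.0565 -0.0434
0.1 [-0.07   -0.0301] gap -0.0565 -0.0433
0.103 [-0.0698 -0.03  ] gap -0.0564 -0.0435
0.106 [-0.0692 -0.0308] gap -0.0567 -0.0435
0.109 [-0.0689 -0.0312] gap -0.0583 -0.0417
0.112 [-0.0703 -0.0299] gap -0.0603 -0.0393
0.115 [-0.066  -0.0326] gap -0.0632 -0.038
[(0.0323, -0.0399), (0.0539, -0.0406)] 15.469262200667693
[(-0.0711, -0.04), (-0.0327, -0.0404)] 16.77571790220087
[(-0.0653, -0.003), (0.0638, -0.0037)] 17.05399699435716
0.5568201639156873
```

```bash
python3 -m crank '0 0.5 -0.1 0.16 0 0 9.19; 0 1 -0.25 0.32 0 0 9; 0 1.5 -0.4 0.48 0 0 8; 0 2 -0.5 0.64 0 0 7; 0 2.5 -0.6 0.8 0 0 6; 0 3 -0.75 0.96 0 0 6; 0 3.5 -0.85 1.12 0 0 6; 0 3.94 -0.95 1.267 0 0 6' 25
python3 -m crank '0 0 0 0 0 0 6; 0 0 0 0 0 0 6'
python3 - <<'E'
from h import *
s,d,C=snap("wrist","w1");P=cloud(d,C);Z=P[...,2];T=tool(s)
print(T.round(4),s["wrist_force"],s["gripper_width"])
m=((Z>.146)&(Z<.152)).astype(np.uint8)
n,l,st,c=cv2.connectedComponentsWithStats(m)
for i in range(1,n):
    if st[i,4]>40:
        q=P[l==i];print(st[i],(q.min(0)+q.max(0))/2, "tool",(np.linalg.inv(T)@np.r_[(q.min(0)+q.max(0))/2,1])[:3].round(4))
print("w0 est",(np.linalg.inv(T)@np.r_[.5649,.0395,.148,1]).round(4))
E
```

```text
clock: 1.15
eef_pos: [0.5652, 0.0396, 0.2362]
tool_rot: [-117.6, 90.0, 169.6]
wrist_force: [0.3, 0.7, -0.3]
gripper_width: 0.0594
clock: 1.4
eef_pos: [0.5654, 0.0393, 0.2364]
tool_rot: [-101.8, 90.0, -174.3]
wrist_force: [-0.4, -0.5, 0.2]
gripper_width: 0.0601
[[-3.000e-04  9.535e-01  3.014e-01  5.654e-01]
 [-0.000e+00  3.014e-01 -9.535e-01  3.930e-02]
 [-1.000e+00 -3.000e-04 -1.000e-04  2.364e-01]
 [ 0.000e+00  0.000e+00  0.000e+00  1.000e+00]] [-0.44273544 -0.45061217  0.19415574] 0.06005315222772215
[394 159  15  27 143] [ 0.61748905 -0.01566934  0.14898879] tool [0.0874 0.0331 0.0681]
[308 202  18  17 232] [0.56512851 0.03947825 0.14803121] tool [ 0.0884 -0.0002 -0.0003]
[390 202   4  37  51] [ 0.5773581  -0.02451127  0.15018188] tool [ 0.0862 -0.0078  0.0644]
w0 est [ 8.84e-02 -4.00e-04 -4.00e-04  1.00e+00]
```

View pics/w1.png

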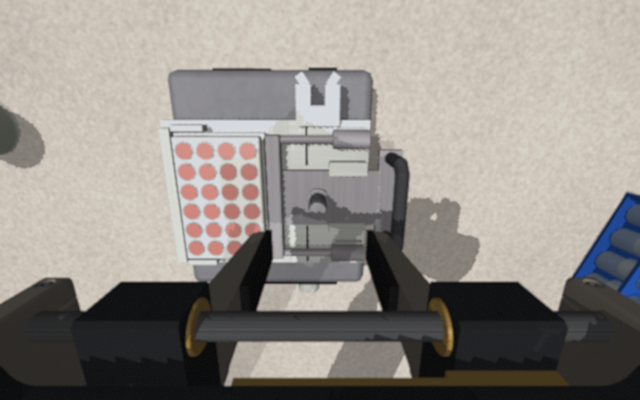

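Aligned within 0.5 mm: the pin is at (317,205), straight below the TCP. Descending 9.3 cm, then closing.

```bash
python3 -m crank '2 0 0 0 0 0 5; 4 0 0 0 0 0 5; 6 0 0 0 0 0 5; 7.5 0 0 0 0 0 5; 8.5 0 0 0 0 0 5; 9.3 0 0 0 0 0 5; 9.3 0 0 0 0 0 5; 9.3 0 0 0 0 0 5' 30
python3 -m crank '0 0 0 0 0 0 2; 0 0 0 0 0 0 1; 0 0 0 0 0 0 1; 0 0 0 0 0 0 1; 0 0 0 0 0 0 1; 0 0 0 0 0 0 1; 0 0 0 0 0 0 1' 30
```

```text
clock: 2.45
eef_pos: [0.5659, 0.0393, 0.1442]
tool_rot: [65.3, 89.9, -7.2]
wrist_force: [0.8, -0.1, -0.4]
gripper_width: 0.0499
clock: 3.32
eef_pos: [0.5655, 0.0396, 0.1437]
tool_rot: [169.7, 90.0, 97.1]
wrist_force: [-1.1, 2.2, 0.8]
gripper_width: 0.015
```

```bash
python3 -m crank '-0.5 0 0 0 0 0 1; -1.2 0 0 0 0 0 1; -2 0 0 0 0 0 1; -3 0 0 0 0 0 1; -4 0 0 0 0 0 1; -5 0 0 0 0 0 1; -6 0 0 0 0 0 1; -6 0 0 0 0 0 1'
python3 - <<'E'
from h import *
for n in("wrist","side","scene"):
    s,d,C=snap(n,n+"2");P=cloud(d,C)
    if n=="wrist": print(tool(s).round(4))
    u,v=proj(d,C,tool(env.state())[:3,3]);u,v=int(u),int(v);print(n,u,v)
    im=d["pixels"][max(v-75,0):v+75,max(u-100,0):u+100,::-1];cv2.imwrite(f"pics/{n}2z.png",cv2.resize(im,None,fx=4,fy=4,interpolation=cv2.INTER_CUBIC))
E
```

```text
clock: 4.32
eef_pos: [0.5662, 0.0392, 0.2049]
tool_rot: [62.0, 89.9, -10.6]
wrist_force: [0.3, -0.3, -1.0]
gripper_width: 0.0149
[[ 2.200e-03  9.542e-01  2.991e-01  5.662e-01]
 [-4.000e-04  2.991e-01 -9.542e-01  3.920e-02]
 [-1.000e+00  1.900e-03  1.000e-03  2.049e-01]
 [ 0.000e+00  0.000e+00  0.000e+00  1.000e+00]]
wrist 315 259
side 316 176
scene 323 167
```

View pics/side2z.png

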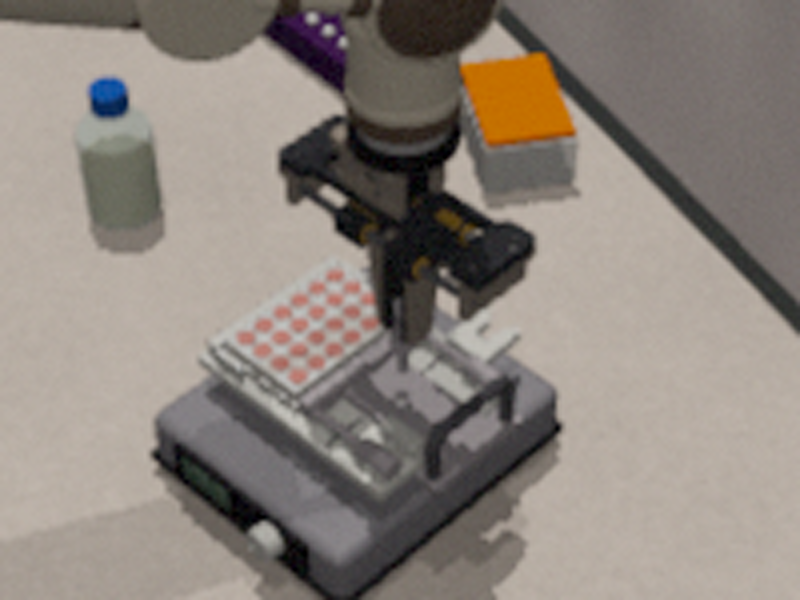

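View pics/scene2z.png

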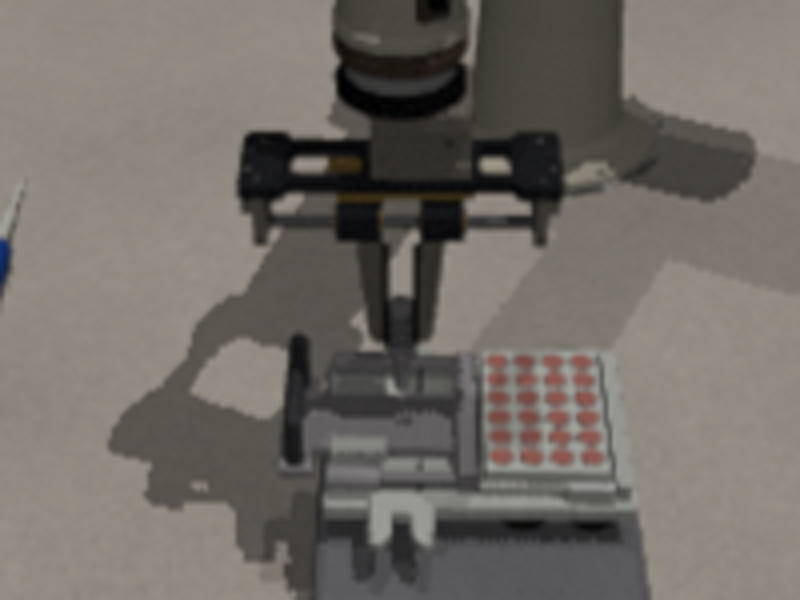

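View pics/wrist2.png

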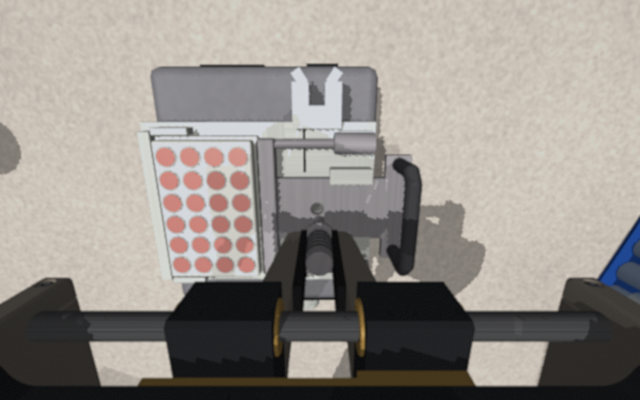

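The pin came out cleanly and hangs upright at about (318,250), with the bore empty at (317,208). I'll re-measure the notch from here in tool axes.

```bash
cat > notch.py <<'E'
from h import *
s,d,C=snap("wrist","wn%d"%int(env.state()["clock"]*100));P=cloud(d,C);Z=P[...,2]
T=tool(s);T[:3,3]=s["eef_pos"];Ti=np.linalg.inv(T)
m=((Z>.104)&(Z<.112)).astype(np.uint8);m[135:]=0;m[:,:280]=0;m[:,360:]=0
n,l,st,c=cv2.connectedComponentsWithStats(m);i=1+np.argmax(st[1:,4])
q=np.c_[P[l==i],np.ones((l==i).sum())]@Ti.T
Y=q[:,1];X=q[:,2];print(st[i],"eef",s["eef_pos"],"lug y range",Y.min(),Y.max(),"z",X.min(),X.max())
for y in np.arange(Y.min()+.005,Y.max(),.004):
    k=abs(Y-y)<.0015;x=np.sort(X[k]);g=np.diff(x);j=g.argmax();print(y.round(4),"gap",x[j].round(4),x[j+1].round(4),"mid",((x[j]+x[j+1])/2).round(4))
mid=abs(X-X.mean())<.004;print("closed end y",Y[mid].max())
E
python3 notch.py
```

```text
[ 291   65   52   62 2274] eef [0.56521413 0.03938844 0.2031678 ] lug y range 0.07018818081812928 0.1160665791720702 z -0.02004184980903194 0.020047218297824382
0.0752 gap -0.0161 -0.0152 mid -0.0156
0.0792 gap 0.001 0.0018 mid 0.0014
0.0832 gap -0.0087 -0.0079 mid -0.0083
0.0872 gap 0.0002 0.001 mid 0.0006
0.0912 gap -0.0069 0.0065 mid -0.0002
0.0952 gap -0.0069 0.0065 mid -0.0002
0.0992 gap -0.0069 0.0065 mid -0.0002
0.1032 gap -0.0068 0.0065 mid -0.0002
0.1072 gap -0.0076 0.0072 mid -0.0002
0.1112 gap -0.0099 0.0096 mid -0.0002
0.1152 gap -0.0122 0.0126 mid 0.0002
closed end y 0.08737498992691961
```

```bash
python3 -m crank '0 1.5 0 0 0 0 1; 0 3.5 0 0 0 0 1; 0 5.5 0 0 0 0 1; 0 7.5 0 0 0 0 1; 0 9 0 0 0 0 1; 0 9.85 0 0 0 0 1; 0 9.85 0 0 0 0 1; 0 9.85 0 0 0 0 1'
python3 - <<'E'
from h import *
s=env.state();T=tool(s);print(T.round(4))
N=np.array([.5649,.0395])
th=np.radians(17.45);print("notch est",N+.0985*np.array([np.cos(th),np.sin(th)]))
for n in("wrist","side","scene"):
    s,d,C=snap(n,n+"3")
    u,v=proj(d,C,tool(s)[:3,3]);u,v=int(u),int(v)
    im=d["pixels"][max(v-60,0):v+60,max(u-80,0):u+80,::-1];cv2.imwrite(f"pics/{n}3z.png",cv2.resize(im,None,fx=5,fy=5,interpolation=cv2.INTER_CUBIC))
E
```

```text
clock: 5.52
eef_pos: [0.659, 0.0688, 0.2034]
tool_rot: [-105.7, 90.0, -178.3]
wrist_force: [-0.1, 0.1, -0.2]
gripper_width: 0.0153
[[-7.000e-04  9.542e-01  2.991e-01  6.590e-01]
 [-0.000e+00  2.991e-01 -9.542e-01  6.880e-02]
 [-1.000e+00 -7.000e-04 -2.000e-04  2.034e-01]
 [ 0.000e+00  0.000e+00  0.000e+00  1.000e+00]]
notch est [0.65886693 0.06903753]
```

View pics/scene3z.png

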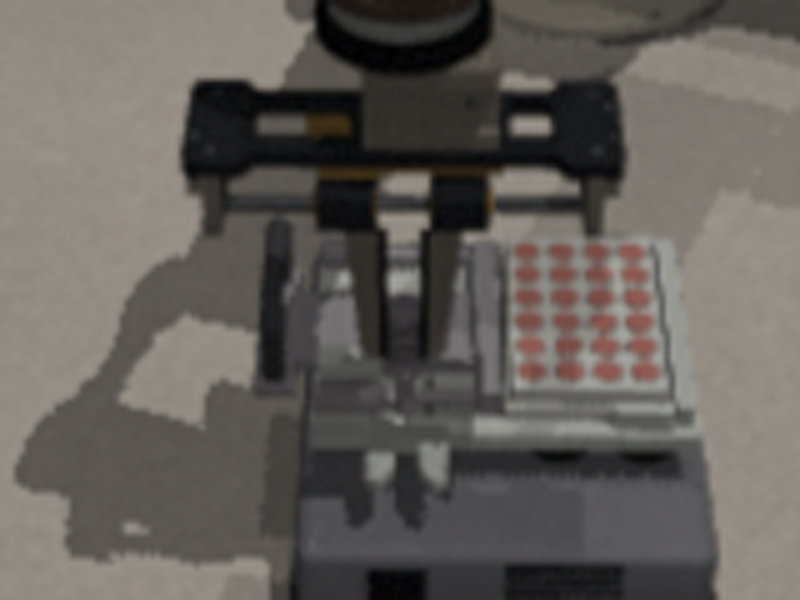

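View pics/side3z.png

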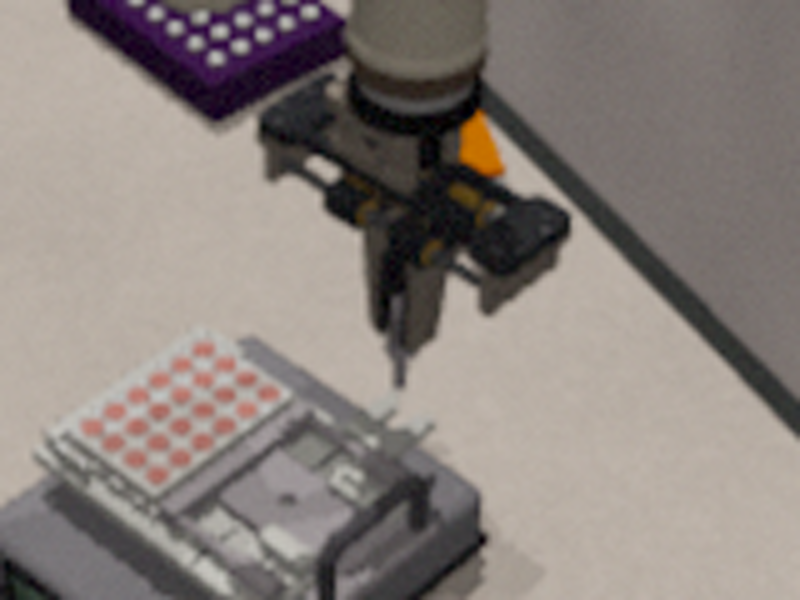

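View pics/wrist3.png

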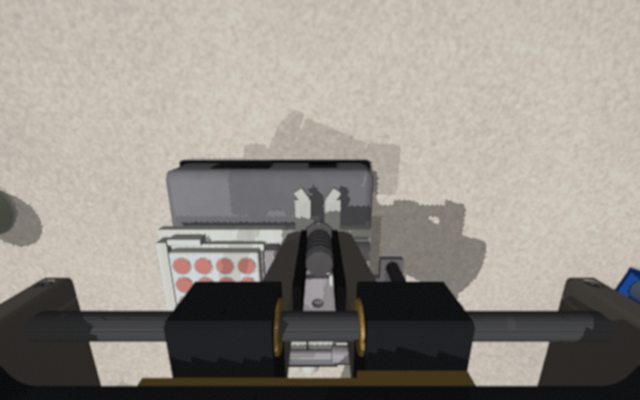

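The pin stands over the slot, whose mouth is at (317,200) in the wrist view, and agrees within 0.3 mm. Lowering.

```bash
python3 -m crank '1 0 0 0 0 0 1; 2 0 0 0 0 0 1; 3 0 0 0 0 0 1; 3.5 0 0 0 0 0 1; 3.5 0 0 0 0 0 1'
python3 -m crank '0.7 0 0 0 0 0 1; 1.4 0 0 0 0 0 1; 2 0 0 0 0 0 1; 2.3 0 0 0 0 0 1; 2.3 0 0 0 0 0 1'
python3 -m crank '0.1 0 0 0 0 0 1; 0.2 0 0 0 0 0 1; 0.2 0 0 0 0 0 1'
python3 - <<'E'
from h import *
for n in("side","scene"):
    s,d,C=snap(n,n+"4")
    u,v=proj(d,C,tool(s)[:3,3]);u,v=int(u),int(v)
    im=d["pixels"][max(v-50,0):v+50,max(u-60,0):u+60,::-1];cv2.imwrite(f"pics/{n}4z.png",cv2.resize(im,None,fx=6,fy=6,interpolation=cv2.INTER_CUBIC))
E
```

```text
clock: 6.3
eef_pos: [0.6591, 0.0689, 0.1678]
tool_rot: [-112.4, 89.9, 175.0]
wrist_force: [-0.0, 0.2, -1.1]
gripper_width: 0.0152
clock: 6.92
eef_pos: [0.6593, 0.0689, 0.1453]
tool_rot: [-105.4, 90.0, -178.0]
wrist_force: [-0.6, -0.3, -1.5]
gripper_width: 0.0148
clock: 7.3
eef_pos: [0.6595, 0.0688, 0.1437]
tool_rot: [69.3, 90.0, -3.3]
wrist_force: [-0.2, -0.1, -0.9]
gripper_width: 0.015
```

View pics/side4z.png

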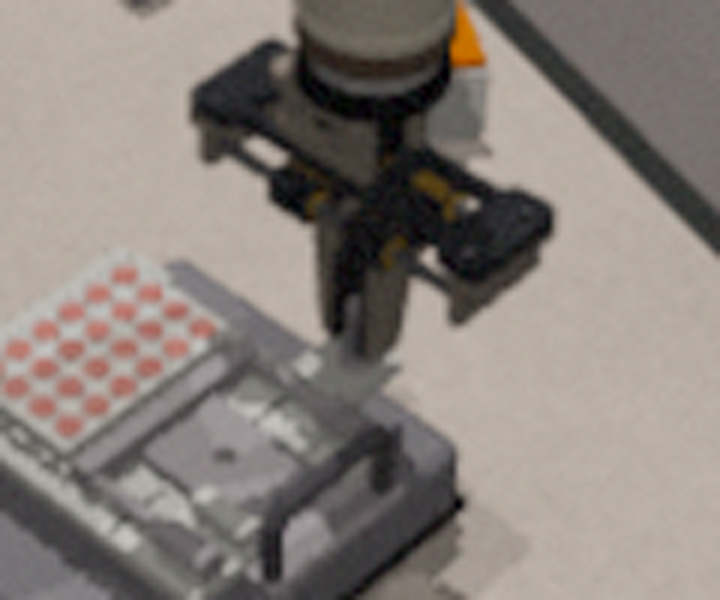

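View pics/scene4z.png

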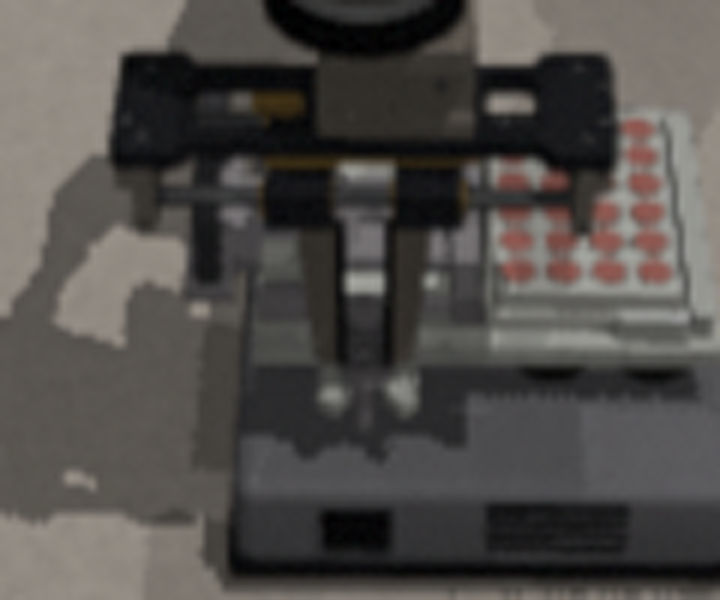

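The shank is in the slot, but the force is still just the pin's weight, so the collar isn't bearing yet. I'll ease down until it does.

```bash
python3 -m crank '0.05 0 0 0 0 0 1; 0.05 0 0 0 0 0 1; 0.05 0 0 0 0 0 1'
python3 -m crank '0.05 0 0 0 0 0 1; 0.05 0 0 0 0 0 1; 0.05 0 0 0 0 0 1'
```

```text
clock: 7.78
eef_pos: [0.6596, 0.0689, 0.1436]
tool_rot: [71.1, 90.0, -1.4]
wrist_force: [-1.5, -0.8, 3.6]
gripper_width: 0.0151
clock: 8.15
eef_pos: [0.6597, 0.0689, 0.1436]
tool_rot: [66.0, 90.0, -6.6]
wrist_force: [-2.8, 0.6, 5.7]
gripper_width: 0.0149
```

Contact: +5.7 N upward. Easing back slightly, releasing and retreating straight up.

```bash
python3 -m crank '-0.05 0 0 0 0 0 1; -0.05 0 0 0 0 0 2; -0.05 0 0 0 0 0 4; -0.05 0 0 0 0 0 6; -0.05 0 0 0 0 0 6; -0.05 0 0 0 0 0 6'
python3 -m crank '-1 0 0 0 0 0 6; -3 0 0 0 0 0 6; -5 0 0 0 0 0 6; -7 0 0 0 0 0 6; -9 0 0 0 0 0 6; -9 0 0 0 0 0 6; -9 0 0 0 0 0 6'
python3 - <<'E'
from h import *
s,d,C=snap("wrist","w5");T=tool(s);Ti=np.linalg.inv(T);P=cloud(d,C);Z=P[...,2];print(T.round(4))
cv2.imwrite("pics/w5z.png",cv2.resize(d["pixels"][100:260,220:420,::-1],None,fx=3.7,fy=3.7,interpolation=cv2.INTER_CUBIC))
th=np.radians(17.45);ex=np.array([np.cos(th),np.sin(th)]);ey=np.array([-ex[1],ex[0]]);O=np.array([.5649,.0395])+.05*ey
for lo,hi in((.143,.152),(.152,.16)):
  m=((Z>lo)&(Z<hi)).astype(np.uint8);n,l,st,c=cv2.connectedComponentsWithStats(m)
  for i in range(1,n):
    if st[i,4]>40:
        q=P[l==i];mm=(q.min(0)+q.max(0))/2;print(st[i],mm.round(4),"shaker",((mm[:2]-O)@ex).round(4),((mm[:2]-O)@ey).round(4),"zmax",q[:,2].max())
s2,d,C=snap("side","s5");u,v=proj(d,C,[.6589,.069,.12]);u,v=int(u),int(v)
cv2.imwrite("pics/s5z.png",cv2.resize(d["pixels"][v-50:v+50,u-60:u+60,::-1],None,fx=6,fy=6,interpolation=cv2.INTER_CUBIC))
h=np.r_[O-.12*ey,.15,1];print("handle in tool",(Ti@h).round(4))
E
```

```text
clock: 8.9
eef_pos: [0.6595, 0.0688, 0.143]
tool_rot: [-120.8, 90.0, 166.6]
wrist_force: [-0.8, 0.4, 0.3]
gripper_width: 0.0579
clock: 9.78
eef_pos: [0.6591, 0.0689, 0.2324]
tool_rot: [-112.2, 89.9, 175.2]
wrist_force: [0.6, -0.0, 0.1]
gripper_width: 0.0598
[[-1.200e-03  9.542e-01  2.991e-01  6.591e-01]
 [ 1.000e-04  2.991e-01 -9.542e-01  6.890e-02]
 [-1.000e+00 -1.100e-03 -5.000e-04  2.324e-01]
 [ 0.000e+00  0.000e+00  0.000e+00  1.000e+00]]
[310 202  18  18 267] [0.66   0.0675 0.1463] shaker 0.0991 -0.0518 zmax 0.14947846933162726
[384 342  12   5  48] [ 0.5553 -0.0365  0.1546] shaker -0.0319 -0.1196 zmax 0.1567694441465715
handle in tool [ 0.0825 -0.0985  0.0699  1.    ]
```

View pics/w5z.png

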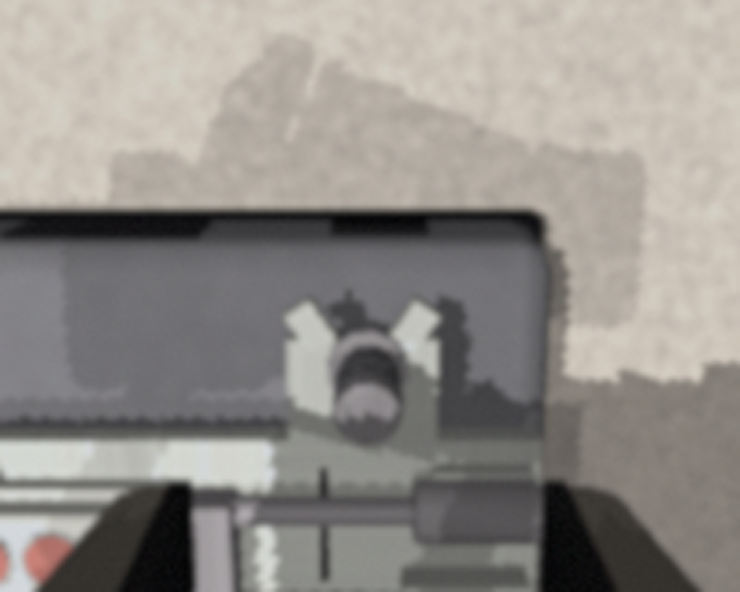

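View pics/s5z.png

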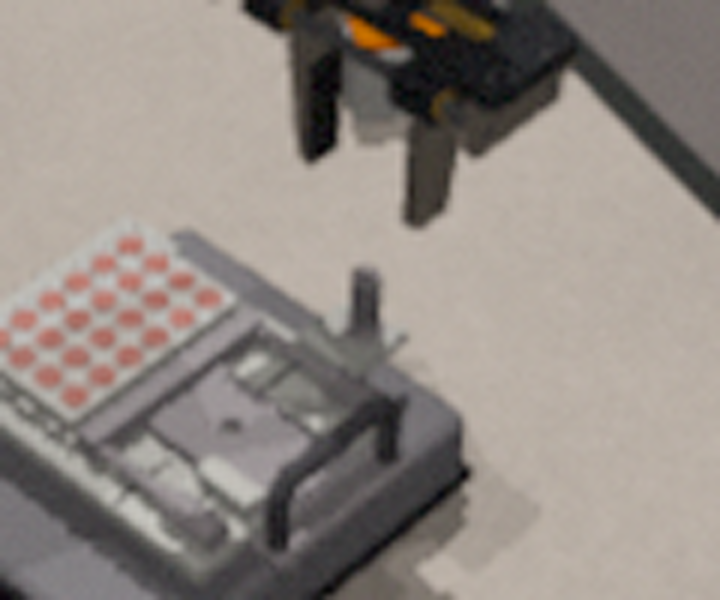

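The pin hangs upright in the notch, its top at about z 0.148 and 1.8 mm off the slot middle, within the clearance. Moving over the handle.

```bash
python3 -m crank '0 -1.5 1 0 0 0 6; 0 -3.5 2.5 0 0 0 6; 0 -5.5 4 0 0 0 6; 0 -7.5 5.5 0 0 0 6; 0 -9 6.5 0 0 0 6; 0 -9.85 7 0 0 0 6; 0 -9.85 7 0 0 0 6; 0 -9.85 7 0 0 0 6'
python3 - <<'E'
from h import *
s,d,C=snap("wrist","w6");T=tool(s);Ti=np.linalg.inv(T);P=cloud(d,C);Z=P[...,2];print(T[:3,3].round(4))
m=((Z>.150)&(Z<.16)).astype(np.uint8);n,l,st,c=cv2.connectedComponentsWithStats(m)
for i in range(1,n):
    if st[i,4]>40:
        q=np.c_[P[l==i],np.ones((l==i).sum())]@Ti.T;print(st[i],"tool min/max",q.min(0).round(4),q.max(0).round(4))
E
```

```text
clock: 10.88
eef_pos: [0.5867, -0.027, 0.2331]
tool_rot: [113.5, 90.0, 41.0]
wrist_force: [-0.2, 1.0, -0.4]
gripper_width: 0.06
[ 0.5867 -0.027   0.2331]
[ 310  167   15   90 1227] tool min/max [ 0.0754 -0.0406 -0.0057  1.    ] [0.0831 0.0389 0.0062 1.    ]
```

View pics/w6.png

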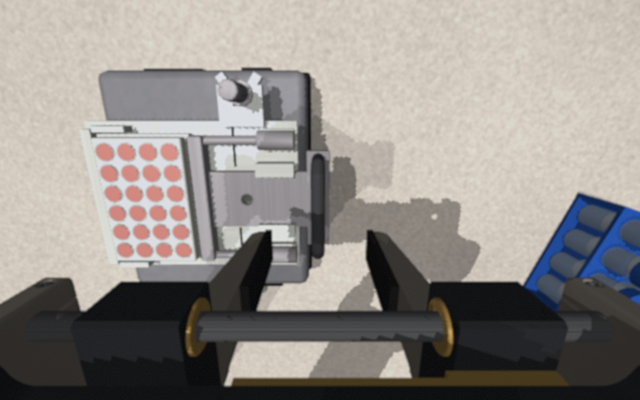

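The bar at (317,205) is centred between the fingers. Descending 8 cm and gripping.

```bash
python3 -m crank '2 0 0 0 0 0 6; 4 0 0 0 0 0 6; 5.5 0 0 0 0 0 6; 6.8 0 0 0 0 0 6; 7.6 0 0 0 0 0 6; 8 0 0 0 0 0 6; 8 0 0 0 0 0 6; 8 0 0 0 0 0 6' 45
python3 -m crank '0 0 0 0 0 0 3; 0 0 0 0 0 0 0.8; 0 0 0 0 0 0 0.8; 0 0 0 0 0 0 0.8; 0 0 0 0 0 0 0.8; 0 0 0 0 0 0 0.8; 0 0 0 0 0 0 0.8' 45
python3 - <<'E'
from h import *
s,d,C=snap("wrist","w7");print(tool(s)[:3,3].round(4),s["wrist_force"])
cv2.imwrite("pics/w7z.png",cv2.resize(d["pixels"][:300,40:400,::-1],None,fx=2,fy=2,interpolation=cv2.INTER_CUBIC))
E
```

```text
clock: 11.92
eef_pos: [0.5868, -0.0275, 0.1537]
tool_rot: [60.2, 89.9, -12.4]
wrist_force: [-0.1, 0.4, -0.1]
gripper_width: 0.0603
clock: 12.8
eef_pos: [0.586, -0.0261, 0.1531]
tool_rot: [-172.3, 89.9, 115.1]
wrist_force: [-1.0, 4.9, 2.1]
gripper_width: 0.0102
[ 0.586  -0.0261  0.1531] [-1.00970076  4.86190571  2.05881496]
```

View pics/w7z.png

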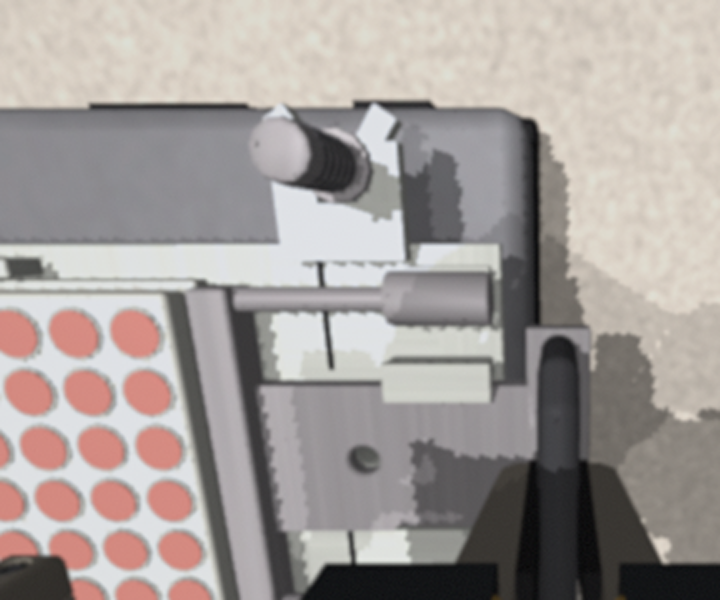

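Handle gripped, width 0.0102. Before pulling, I'll get a baseline of the jaw edge and load line from the wrist view, rectified onto the platform plane z = 0.100.

```bash
cat > jaw.py <<'E'
from h import *
import sys
s,d,C=snap("wrist",sys.argv[1]);print(tool(s)[:3,3].round(4),s["wrist_force"].round(1),"clock",s["clock"])
th=np.radians(17.45);ex=np.array([np.cos(th),np.sin(th),0]);ey=np.array([-ex[1],ex[0],0]);O=np.array([.5649,.0395,.1])+.05*ey
t=tool(s)[:3,3]-O;print("tcp shaker x,y",(t@ex).round(4),(t@ey).round(4))
# rect: cols shaker y -0.08..+0.0 (0.2mm), rows x .08..-.08
xs=np.arange(.08,.02,-.0002);ys=np.arange(.0,-.08,-.0002)
X=O+xs[:,None,None]*ex+ys[None,:,None]*ey
Q=(X-C[:3,3])@C[:3,:3];K=d["K"]
U=(K[0,0]*Q[...,0]/Q[...,2]+K[0,2]).astype(np.float32);V=(K[1,1]*Q[...,1]/Q[...,2]+K[1,2]).astype(np.float32)
im=cv2.remap(np.ascontiguousarray(d["pixels"][:,:,::-1]),U,V,cv2.INTER_LINEAR)
cv2.imwrite(f"pics/{sys.argv[1]}r.png",cv2.resize(im,None,fx=2,fy=2))
Pz=cv2.remap(cloud(d,C)[...,2].astype(np.float32),U,V,cv2.INTER_NEAREST)
g=cv2.cvtColor(im,cv2.COLOR_BGR2GRAY).astype(float)
for x in(.036,.038,.040,.042,.044,.046,.062,.064,.066,.068):
    r=int(round((.08-x)/.0002));p=g[r-3:r+4].mean(0)
    z=np.median(Pz[r-3:r+4],0)
    print(x,"z100 where |z-.1|<.0015 starts y",[ (ys[i]*1000).round(1) for i in range(1,400) if (abs(z[i]-.1)<.0015)!=(abs(z[i-1]-.1)<.0015)][:6])
    print("   ",p[::8].round().astype(int).tolist())
E
python3 jaw.py j0
```

```text
[ 0.586  -0.0261  0.1531] [-2.1  5.1  1.7] clock 12.85
tcp shaker x,y 0.0005 -0.1189
0.036 z100 where |z-.1|<.0015 starts y [np.float64(-14.4), np.float64(-38.0), np.float64(-38.6), np.float64(-61.4)]
    [178, 179, 177, 142, 80, 57, 57, 57, 56, 90, 143, 149, 152, 191, 224, 225, 225, 225, 223, 210, 209, 209, 209, 210, 138, 93, 200, 209, 209, 209, 209, 209, 209, 210, 220, 226, 222, 206, 174, 137, 132, 133, 133, 133, 132, 133, 131, 131, 133, 133]
0.038 z100 where |z-.1|<.0015 starts y [np.float64(-14.8), np.float64(-46.6), np.float64(-47.4)]
    [177, 179, 178, 141, 80, 57, 57, 57, 57, 87, 140, 150, 183, 220, 224, 225, 225, 224, 224, 214, 216, 216, 208, 212, 147, 100, 202, 212, 214, 216, 210, 212, 215, 220, 224, 225, 225, 216, 210, 208, 206, 207, 207, 207, 207, 208, 207, 208, 207, 207]
0.04 z100 where |z-.1|<.0015 starts y [np.float64(-14.4), np.float64(-25.0), np.float64(-25.6), np.float64(-39.8), np.float64(-40.4)]
    [177, 180, 178, 142, 80, 58, 57, 57, 57, 84, 127, 148, 166, 220, 221, 224, 225, 225, 225, 225, 225, 225, 223, 225, 148, 107, 222, 225, 225, 225, 223, 224, 225, 225, 22
[... 1803 characters left out ...]
 226, 226, 226, 226, 226, 226, 184, 141, 140, 140, 139, 138, 138, 130, 125, 125, 124, 124]
0.066 z100 where |z-.1|<.0015 starts y [np.float64(-62.4)]
    [225, 224, 224, 225, 225, 224, 224, 224, 224, 225, 225, 225, 225, 224, 224, 225, 225, 225, 225, 226, 226, 226, 225, 226, 151, 108, 225, 226, 226, 226, 226, 226, 226, 226, 225, 226, 226, 225, 221, 187, 169, 168, 167, 165, 164, 163, 161, 160, 156, 155]
0.068 z100 where |z-.1|<.0015 starts y []
    [224, 224, 224, 225, 225, 224, 224, 224, 224, 224, 225, 224, 225, 224, 224, 225, 225, 225, 225, 225, 225, 199, 174, 174, 141, 80, 192, 221, 206, 186, 192, 218, 204, 183, 194, 216, 191, 173, 179, 206, 187, 210, 220, 198, 170, 183, 207, 211, 210, 205]
```

```bash
sleep 1
```

```text
(no output)
```

View pics/j0r.png

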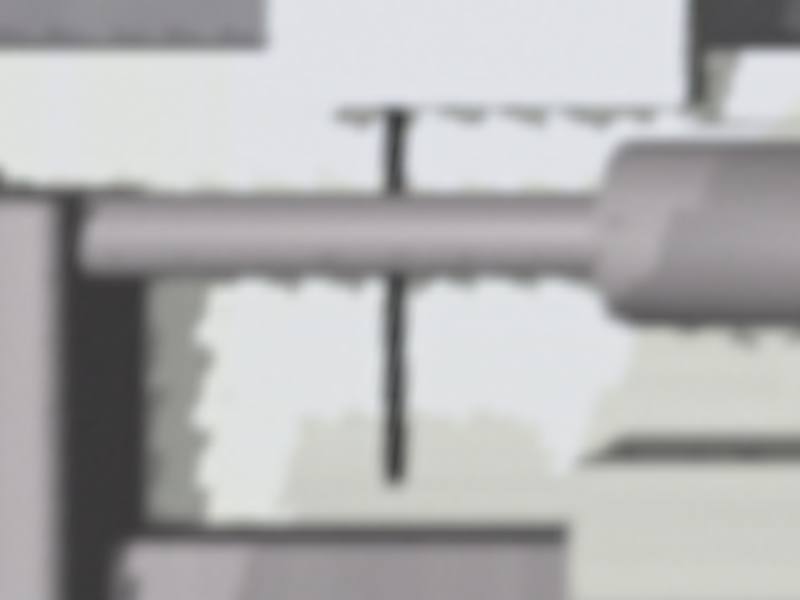

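Baseline in the rectified view (0.1 mm/px): jaw edge at px 147, y = -14.8 mm; line at px 395, y = -39.4 mm. The gap is 24.6 mm against a nominal 24, so they agree. Pulling 21 mm first.

```bash
python3 -m crank '0 0 0.2 0 0 0 0.8; 0 0 0.5 0 0 0 0.8; 0 0 0.9 0 0 0 0.8; 0 0 1.3 0 0 0 0.8; 0 0 1.7 0 0 0 0.8; 0 0 2.1 0 0 0 0.8; 0 0 2.1 0 0 0 0.8; 0 0 2.1 0 0 0 0.8' 55
python3 jaw.py j1 | grep -v z100
```

```text
clock: 13.9
eef_pos: [0.5917, -0.0444, 0.153]
tool_rot: [-171.8, 89.6, 115.6]
wrist_force: [-3.9, 10.3, 5.7]
gripper_width: 0.0103
[ 0.5917 -0.0444  0.153 ] [-3.9 10.3  5.7] clock 13.9
tcp shaker x,y 0.0004 -0.1381
    [102, 146, 190, 228, 228, 227, 212, 159, 176, 174, 174, 175, 181, 184, 180, 141, 77, 59, 58, 59, 59, 93, 136, 154, 101, 108, 225, 228, 228, 228, 219, 212, 212, 212, 212, 212, 213, 200, 170, 143, 140, 141, 141, 141, 140, 140, 141, 142, 144, 141]
    [94, 136, 169, 223, 228, 227, 219, 161, 176, 174, 174, 176, 180, 184, 181, 140, 77, 58, 58, 59, 58, 97, 147, 153, 93, 108, 227, 228, 227, 228, 225, 216, 218, 218, 213, 215, 218, 216, 214, 214, 216, 221, 217, 214, 217, 222, 225, 227, 224, 221]
    [103, 144, 210, 227, 227, 228, 216, 163, 176, 174, 173, 176, 181, 184, 179, 135, 77, 59, 58, 58, 58, 95, 149, 157, 104, 100, 220, 228, 228, 228, 228, 227, 228, 226, 226, 227, 228, 226, 226, 227, 228, 228, 227, 227, 228, 228, 228, 228, 228, 228]
    [101, 146, 204, 228, 228, 227, 218, 159, 176, 174, 174, 176, 181, 183, 181, 136, 74, 59, 58, 58, 57, 91, 134, 152, 95, 111, 227, 227, 22
[... 922 characters left out ...]
, 227, 227, 227, 227, 228, 228, 228, 226, 228, 228, 228, 230, 154, 106, 225, 228, 228, 228, 228, 228, 228, 228, 228, 228, 228, 195, 147, 143, 142, 142, 141, 141, 140, 139, 138, 137, 137, 137]
    [226, 227, 226, 227, 227, 227, 227, 227, 227, 227, 227, 227, 227, 227, 226, 227, 227, 228, 228, 227, 228, 227, 227, 225, 150, 105, 225, 228, 228, 228, 226, 229, 229, 228, 227, 229, 229, 228, 203, 178, 177, 176, 174, 172, 171, 171, 171, 170, 170, 170]
    [226, 226, 227, 227, 227, 226, 226, 227, 227, 227, 227, 227, 227, 227, 227, 227, 227, 228, 228, 227, 227, 209, 178, 177, 143, 83, 195, 224, 210, 191, 192, 217, 202, 180, 193, 214, 198, 178, 182, 212, 195, 215, 223, 192, 166, 186, 212, 214, 216, 213]
```

```bash
sleep 1
```

```text
(no output)
```

View pics/j1r.png

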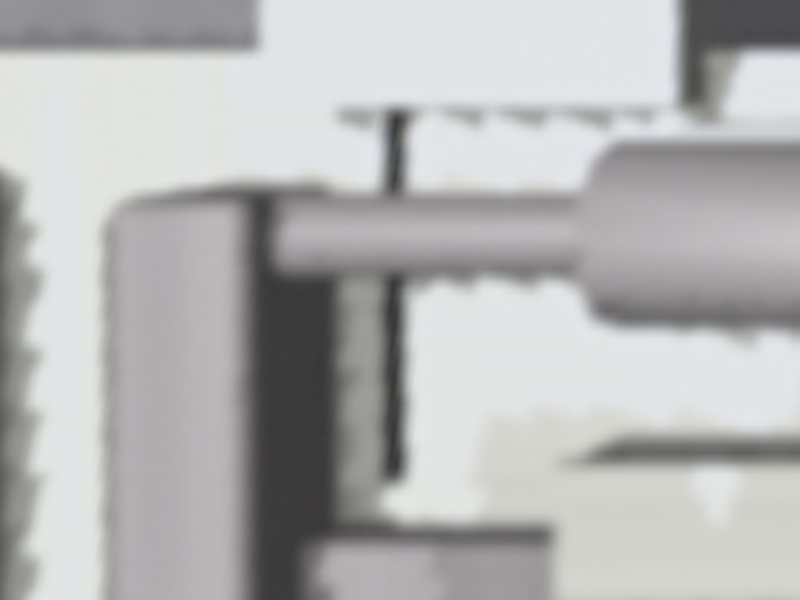

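View pics/j1.png

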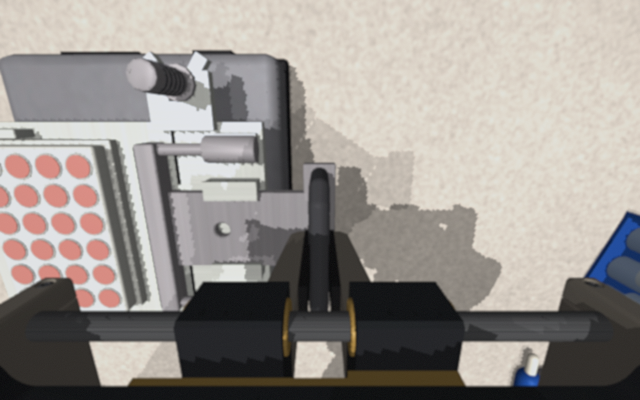

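The jaw edge has moved 19.2 mm, matching the TCP, and now sits at px 340 with the line at px 395. About 4.9 mm remain after the baseline bias. The arm gives slightly under load, so I'll command 5 mm.

```bash
python3 -m crank '0 0 0.2 0 0 0 0.8; 0 0 0.4 0 0 0 0.8; 0 0 0.5 0 0 0 0.8; 0 0 0.5 0 0 0 0.8; 0 0 0.5 0 0 0 0.8; 0 0 0.5 0 0 0 0.8' 55
python3 jaw.py j2 | grep -v z100|head -8
```

```text
clock: 14.7
eef_pos: [0.5931, -0.0486, 0.153]
tool_rot: [-171.6, 89.6, 115.8]
wrist_force: [-5.0, 12.3, 5.5]
gripper_width: 0.0104
[ 0.5931 -0.0486  0.153 ] [-5.  12.3  5.5] clock 14.7
tcp shaker x,y 0.0005 -0.1425
    [104, 147, 192, 227, 227, 227, 227, 227, 228, 198, 164, 176, 173, 174, 177, 182, 183, 173, 120, 67, 59, 59, 59, 60, 40, 74, 150, 156, 205, 228, 228, 228, 226, 222, 217, 212, 210, 200, 171, 139, 133, 133, 139, 143, 142, 142, 141, 142, 142, 142]
    [95, 137, 167, 219, 227, 227, 227, 227, 228, 193, 167, 176, 173, 173, 177, 182, 183, 173, 121, 64, 59, 58, 59, 59, 40, 70, 150, 191, 223, 227, 227, 227, 227, 227, 222, 215, 217, 214, 214, 213, 215, 220, 217, 215, 218, 221, 215, 215, 217, 222]
    [104, 145, 211, 226, 227, 227, 227, 227, 227, 199, 164, 175, 173, 174, 177, 182, 183, 173, 121, 66, 59, 59, 59, 61, 43, 68, 146, 173, 226, 228, 228, 228, 228, 227, 228, 226, 228, 224, 226, 226, 228, 228, 227, 227, 227, 228, 227, 227, 228, 228]
    [102, 145, 205, 228, 227, 227, 227, 227, 228, 193, 165, 176, 173, 174, 176, 182, 183, 173, 117, 65, 58, 58, 59, 59, 40, 75, 150, 161, 220, 227, 227, 227, 227, 228, 227, 227, 227, 227, 228, 227, 228, 228, 227, 228, 228, 228, 228, 228, 228, 228]
    [95, 139, 179, 225, 227, 227, 227, 227, 228, 196, 164, 176, 174, 174, 177, 182, 184, 174, 122, 65, 58, 58, 59, 59, 42, 74, 148, 184, 225, 228, 227, 227, 228, 228, 228, 227, 228, 227, 228, 228, 228, 228, 228, 228, 228, 228, 228, 226, 228, 228]
    [101, 151, 211, 226, 227, 227, 227, 227, 228, 192, 165, 176, 174, 174, 177, 182, 184, 174, 121, 66, 59, 59, 59, 60, 42, 76, 150, 193, 229, 228, 227, 227, 228, 227, 227, 228, 228, 228, 225, 224, 224, 224, 218, 217, 222, 214, 192, 192, 221, 214]
```

```bash
sleep 1
```

```text
(no output)
```

View pics/j2r.png

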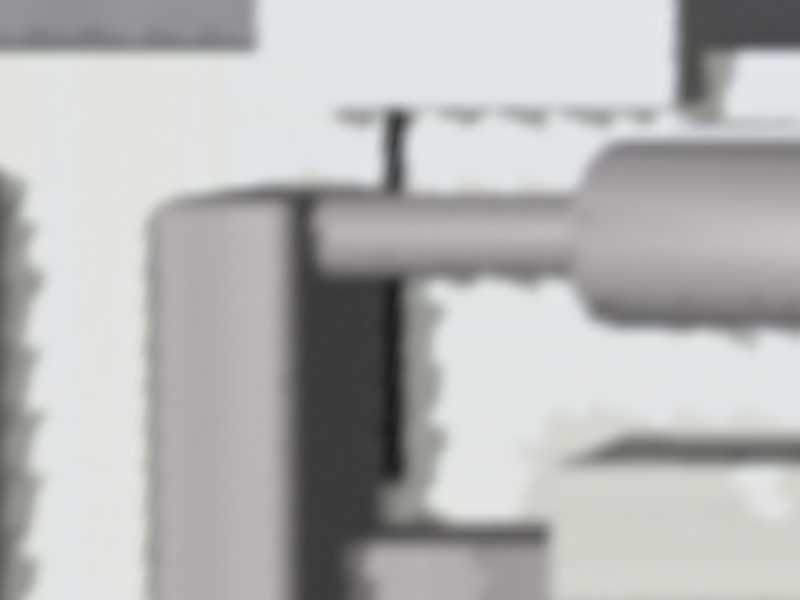

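The jaw edge at px ~385 now touches the line's near side (line px 386–404). Travel is about 23.6 mm by TCP. One last 0.7 mm nudge, then checks.

```bash
python3 -m crank '0 0 0.07 0 0 0 0.8; 0 0 0.07 0 0 0 0.8; 0 0 0.07 0 0 0 0.8; 0 0 0.07 0 0 0 0.8; 0 0 0.07 0 0 0 0.8; 0 0 0.07 0 0 0 0.8; 0 0 0.07 0 0 0 0.8; 0 0 0.07 0 0 0 0.8' 55
python3 jaw.py j3 | grep -v z100|head -3
python3 - <<'E'
from h import *
for n in("side","scene"):
    s,d,C=snap(n,n+"9");u,v=proj(d,C,[.61,.04,.12]);u,v=int(u),int(v)
    cv2.imwrite(f"pics/{n}9z.png",cv2.resize(d["pixels"][v-60:v+60,u-80:u+80,::-1],None,fx=5,fy=5,interpolation=cv2.INTER_CUBIC))
E
```

```text
clock: 15.75
eef_pos: [0.5932, -0.0491, 0.153]
tool_rot: [-171.6, 89.6, 115.9]
wrist_force: [-5.4, 12.6, 6.5]
gripper_width: 0.0102
[ 0.5932 -0.0491  0.153 ] [-5.4 12.6  6.5] clock 15.75
tcp shaker x,y 0.0004 -0.1431
    [97, 143, 187, 227, 227, 227, 227, 227, 227, 217, 161, 175, 174, 173, 175, 180, 183, 180, 143, 80, 59, 59, 58, 58, 45, 73, 146, 154, 207, 228, 227, 227, 227, 227, 217, 211, 211, 199, 168, 138, 135, 135, 134, 134, 134, 135, 140, 141, 142, 143]
```

```bash
sleep 1
```

```text
(no output)
```

View pics/j3r.png

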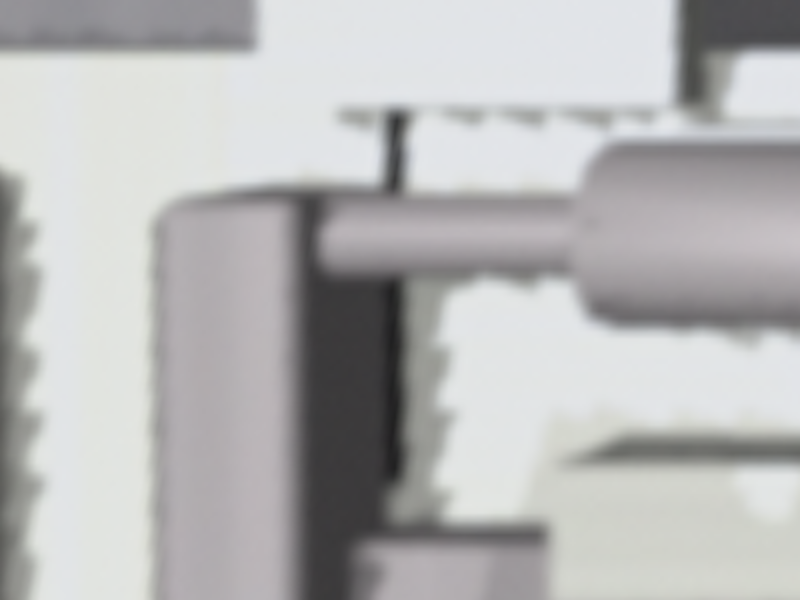

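View pics/side9z.png

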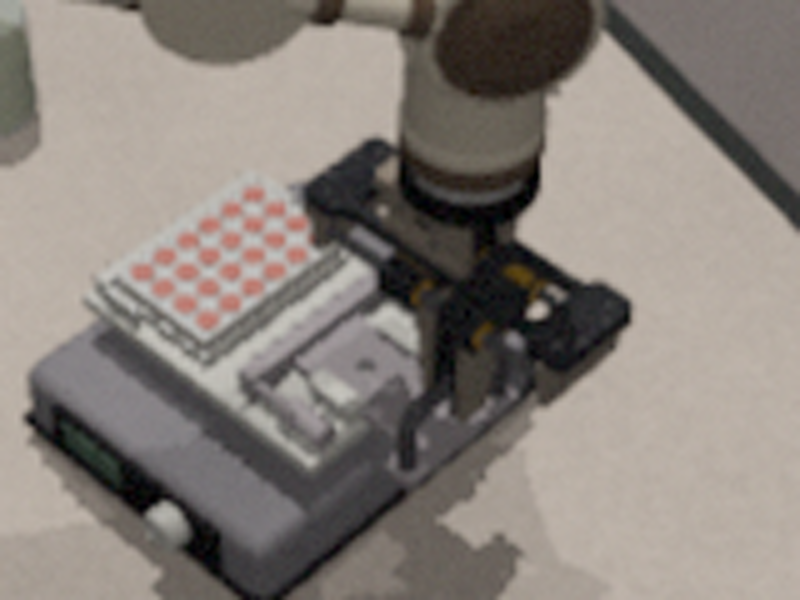

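View pics/scene9.png

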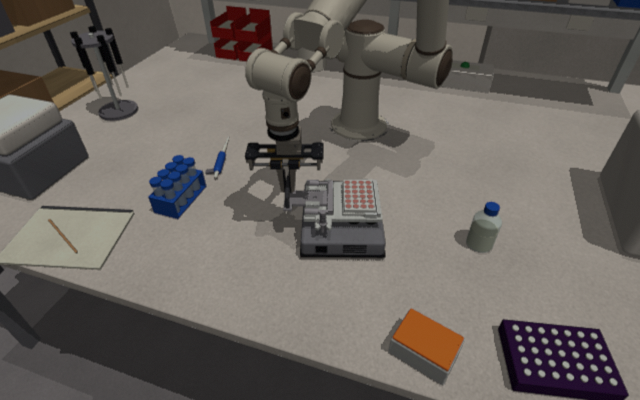

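The jaw edge (px ~390) lies on the line (px 386–404), TCP travel is 24.2 mm, and the 13.7 N horizontal pull matches the spring at 24 mm. The pin was still hanging in the last wrist view. Handing in.

```bash
python3 - <<'E'
from rig import env
print(env.job_done()); s=env.state(); print(s["clock"],s["eef_pos"],s["wrist_force"])
E
```

```text
the job is handed in; nothing more can be done
None
the job is handed in; nothing more can be done
```

View pics/j3.png

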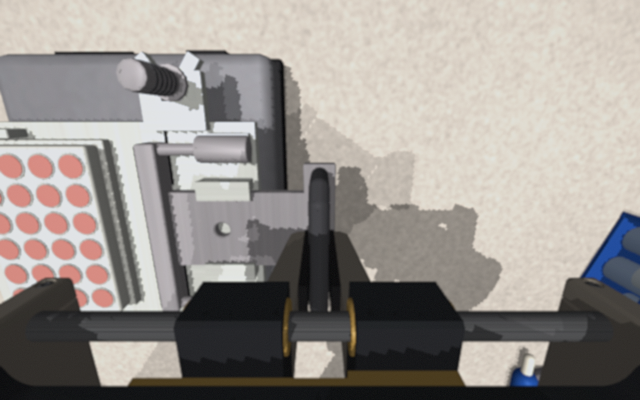

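The job is done and handed in at about 16 s, with the gripper still holding the handle and the clamp open at the load line. I drew the pin, hung it by its collar in the notch, then pulled the handle out.

**Last checks before handing in:**
- **Jaw:** its outer edge lies on the load line. Handle travel from shut is 24.2 mm by the arm's own reading and about 23.6 mm by camera, well short of the 42 mm stop. The two differ by about 0.6 mm, which is within calibration.
- **Pull:** 13.7 N horizontally, about what the springs should give at the load line.
- **Pin:** it hangs upright in the notch (seen at about (155,77) in the last wrist view). After release its top measured about 1.8 mm off the slot's middle. That is within the shank's 2 mm of play, but I did not check for a slight lean.
- **Other things:** the plate, rack, bottle and pipette look unmoved, judged by eye from the pictures and not measured.

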